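# Run down the loose wing nut of a flower press

## Robot

A 7-joint arm with a two-finger parallel gripper is mounted at the origin on the work surface. World frame = base frame: x ahead of the robot, y to its left, z up, the work surface at z = 0. Lengths are in m, angles in rad, forces in N, time in s.
With the tool pointing down it reaches from about 0.35 to 0.9 m from the base axis. Payload 8.1 kg.
Tool frame: the origin (TCP) lies between the finger pads; the fingertips stand 25 mm ahead of it and the grasp point (between the pads) lies 6 mm ahead of it (manip.tip_reach is the z of the fingertips in the tool frame, in m); z points along the fingers, y is the direction in which the jaws open and shut (so a half turn about z gives the same grasp; the last joint's range is limited). The gripper opens to 92 mm and grips with 3 to 60 N. Pads are 19 mm wide; open, the fingers measure 130 mm over their backs; the gripper's body (75 mm by 190 mm) begins 47 mm behind the grasp point.
Start: joints at [-1.403, 0.434, 0.025, 1.573, -0.012, 1.134, -0.075], TCP at [0.167, 0.602, 0.22] pointing down, gripper open.
Joint ranges: [-2.62, 2.62], [-0.44, 2.09], [-1.27, 1.32], [0.08, 2.57], [-1.32, 4.46], [0.12, 2], [-2.74, 2.74]. Speed limits (rad/s): [2.22, 2.22, 3.01, 3.01, 3.14, 3.14, 3.14].

## Interface

Orientations are given as a unit quaternion [x, y, z, w].
In Python, from bench import sensors, get_image, get_calibration, manip gives the robot as it stands.
- The arm moves only by the shell command python3 -m inch 'ROWS'. ROWS is JSON, a list that holds one entry, the list of rows, each a list of 7 numbers: the shift along the tool's x, y, z in cm, then the turn, a rotation vector about the tool's x, y, z in degrees, then the closure, from -1 (fully open) to 1 (shut), so that 0 is half open. In form: [[[tx, ty, tz, rx, ry, rz, gripper], ...]]. A call has 1 to 8 rows; each row shifts and turns the pose as measured when the row begins, along the tool's axes as they then stand; what a row does not reach is not made up. A row lasts 1/8 s, in which the tool goes at most 62.5 mm and 10.7 degrees, less where a joint would pass 70% of its speed; a pose out of reach is approached as far as the arm can. A call with a gripper value outside its range is refused whole. The fingers move at their own pace and stop on an object; the grip force is fixed at half the most. Time passes only in rows, so rows that do not move let the fingers close. It gives the time, the measured TCP pose, the force and the opening at its end, in the units of the state.
- sensors.get_state(): the state, without advancing time (a new reading comes with each control period).
- get_image(name): name is "scene" or "top" or "wrist"; returns the picture (480x640x3 uint8, red, green, blue); there is no depth.
- get_calibration(name): a dict with "mtx" (3x3 intrinsics, pixels), "eye" and "orientation" of the camera in the world. Camera axes: x right, y down, z forward; pixel columns grow to the right and rows downward; lengths in m; the calibration is good to about 2 mm. A picture is of the moment at which its call begins: read the wrist's pose just before it. get_calibration takes no time and is no camera call; for the wrist camera it gives the pose at the moment of the call.
- manip.sign_off(): hands the job in, once; it reports no verdict.
The state is a dict: "time": time; "joint_positions": joint angles; "qvel": joint speeds; "joint_torque": joint torques, N m; "tcp_pos": TCP position; "orientation": TCP orientation; "force": force on the tool from outside, world axes, zero at the start; "ft_torque": the same for the moment, N m; "grip_width": finger opening in m.
Only numpy, scipy, OpenCV 4.12 (cv2) and the standard library are available. Lean on these libraries where they do the work, as an engineer would, in place of code of your own. Each camera call takes 0.05 s, during which the arm holds its last target.

## Task

The big orange wing nut on one corner of the wooden flower press is loose. Push its wings round clockwise, seen from above, with stroke after stroke of a fingertip until the nut is fully home and stops turning, then draw the hand clear. Leave the press standing flat where it is, and do not disturb the things on and around it.

Things in the scene. Friction and masses are not known exactly. Their poses are not given: they have to be found in the camera images.
- press: pale wooden flower press, boards 220 (x) x 170 (y) mm, 56 mm high, 1.5 kg, loose on the table: slides or swivels at 6 to 10 N. Origin: centre of underside, z up; any yaw. 8 mm bolts at x +-80, y +-55 mm stand 22 mm above the board: the orange nut is at (+80, +55); the other three carry fixed steel wing nuts, 46 mm across, 25 mm high
- wing_nut (a joint): turn of the orange wing nut, rad: 0 = fully home (hard stop), grows clockwise seen from above; starts between -5.6 and -3.2 and has a stop at -6.6. It stays where it is left (friction 0.018 N m: about 1 N square on a wing, several N if pushed aslant) and sinks 3 mm per turn
- nut_centre (a point): on the vertical axis of the orange plastic nut at mid-height of its two ears: upright discs 26 mm across, 6 mm thick, tops 13 mm above this point, lower edges of the wings 16 mm below. The 18 mm round hub ends 4 mm below this point, the bolt at most 1 mm above it. The point is 21.5 mm above the upper board at 0 rad, 2.7 mm more at -5.6
- wing_a (a point): outer end of one wing, 32 mm out from the nut's axis, level with nut_centre
- wing_b (a point): outer end of the opposite wing, 32 mm out from the nut's axis, level with nut_centre
- tin: small round brass tin standing on the upper board near its middle, 44 mm across, 18 mm high; origin: centre of its underside; to be left alone
- mug: brown-red mug, 80 mm across, 95 mm high; origin: centre of its underside; to be left alone
- tumbler: clear glass tumbler, 72 mm across, 120 mm high; origin: centre of its underside; to be left alone
- remote: black remote control, 165 x 45 x 18 mm, lying flat; origin: centre of its underside; to be left alone
- case: blue spectacle case, 165 x 60 x 36 mm; origin: centre of its underside; to be left alone
- bone: yellow plastic dog-toy bone, about 136 x 68 x 36 mm; origin: centre of its underside; to be left alone

How it is judged:
At the end, for the whole second after the job is handed in: the orange wing nut stands within 0.2 rad of its stop and no longer turns; the press lies flat and still within 30 mm of where it was, its nut_centre within 40 mm; tin within 50 mm and every other thing within 30 mm of where it was (value of joint wing_nut above -0.2 rad and velocity of joint wing_nut between -0.1 and 0.1 rad/s and distance of each of press, mug, tumbler, remote, case, bone from where it was at the start of the episode below 0.03 m and distance of nut_centre from where it was at the start of the episode below 0.04 m and angle between press's own z axis and vertical below 0.05 rad and linear speed of press below 0.02 m/s and distance of tin from where it was at the start of the episode below 0.05 m); the robot touches nothing.
It fails at once if the press is pushed more than 30 mm away, or swivelled so that its nut_centre moves more than 40 mm (distance of press from where it was at the start of the episode above 0.03 m or distance of nut_centre from where it was at the start of the episode above 0.04 m).
It fails at once if the press is lifted or tipped (height (world z) of press above 0.01 m or angle between press's own z axis and vertical above 0.1 rad).
It fails at once if a thing on or around the press is displaced (tin by more than 50 mm, the others by more than 30 mm) (distance of any of mug, tumbler, remote, case, bone from where it was at the start of the episode above 0.03 m or distance of tin from where it was at the start of the episode above 0.05 m).
It fails at once if the mug, the tumbler or the tin is tipped (angle between any of mug, tumbler, tin's own z axis and vertical above 0.4 rad).
It also fails if it takes over 61 s, if anything falls off the work surface, if the arm or the gripper's body presses on something with over 40 N, if the wrist force passes 120 N, or if a joint passes its speed limit or range.

## Working session

There is one attempt and no reset: what is moved stays moved. The work goes in short steps, Python scripts to look and compute and a shell command to move; the robot and the scene stay as the last step left them, time stands still between calls to the robot, and variables do not carry over. Pictures are saved under pics/ and viewed, and the job is handed in when it is done.

```bash
ls; mkdir -p pics; python3 - <<'E'
from bench import sensors,get_image,get_calibration,manip
import cv2,numpy as np
s=sensors.get_state();print(s)
print(manip.tip_reach)
for n in["scene","top","wrist"]:
    c=get_calibration(n);print(n,c)
    cv2.imwrite(f"pics/{n}0.png",get_image(n)[:,:,::-1])
E
```

```text
pics
{'time': 0.0, 'joint_positions': array([-1.40261414,  0.43524277,  0.02498257,  1.57409982, -0.01158884,
        1.13405423, -0.07511135]), 'qvel': array([-0.00166717,  0.00096653, -0.00016031,  0.00107234,  0.00165967,
        0.00087472, -0.00099517]), 'joint_torque': array([ 6.05559326e-04, -6.67840648e+01,  9.85693149e-01, -3.14449883e+01,
       -6.04372169e-02,  4.32647823e-02,  1.78240052e-04]), 'tcp_pos': array([0.16709914, 0.60168037, 0.21883179]), 'orientation': array([ 1.35019979e-01,  9.90842529e-01, -8.29112459e-04, -3.02113263e-05]), 'force': array([-0.08081609,  0.79847417, -0.1413987 ]), 'ft_torque': array([ 0.01244652, -0.01085246, -0.02147349]), 'grip_width': 0.0917882602982365}
0.025
scene {'mtx': array([[581.54564534,   0.        , 319.86802888],
       [  0.        , 581.54564534, 241.71552319],
       [  0.        ,   0.        ,   1.        ]]), 'eye': array([ 1.15406899, -0.42113477,  1.04010918]), 'orientation': array([ 0.87002727,  0.39560068, -0.12949999, -0.26416358])}
top {'mtx': array([[531.69582395,   0.        , 316.78152931],
       [  0.        , 531.69582395, 235.98798764],
       [  0.        ,   0.        ,   1.        ]]), 'eye': array([ 0.51395181, -0.00226052,  1.37654086]), 'orientation': array([-0.70068787,  0.71239747, -0.02471995,  0.03025363])}
wrist {'mtx': array([[344.31331182,   0.        , 324.91910053],
       [  0.        , 344.31331182, 242.20213388],
       [  0.        ,   0.        ,   1.        ]]), 'eye': array([0.0960917 , 0.62139844, 0.3843713 ]), 'orientation': array([0.78824185, 0.59988883, 0.08277132, 0.10934844])}
```

View pics/top0.png

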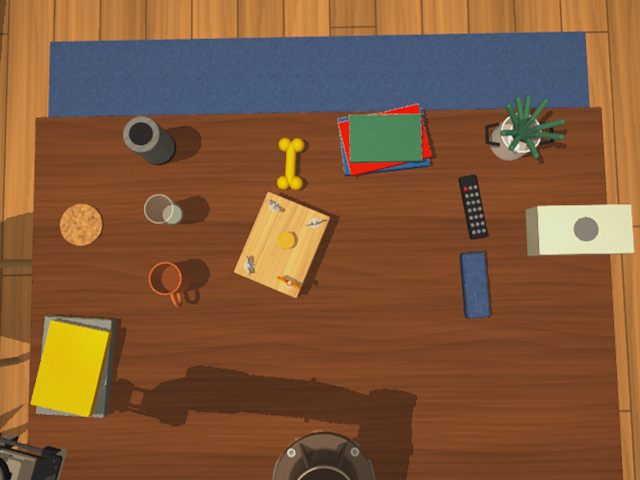

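View pics/scene0.png

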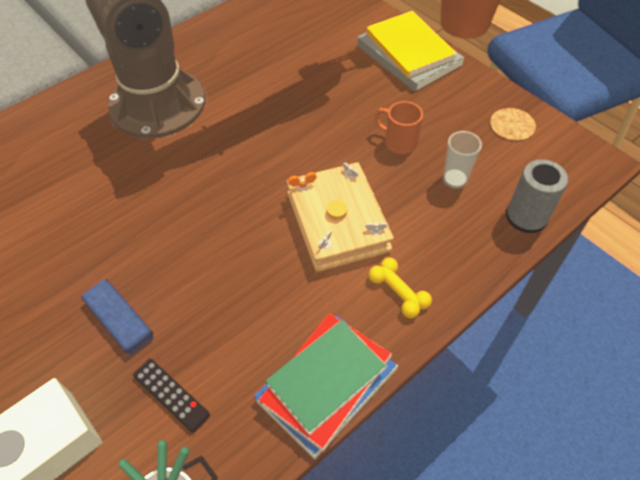

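View pics/wrist0.png

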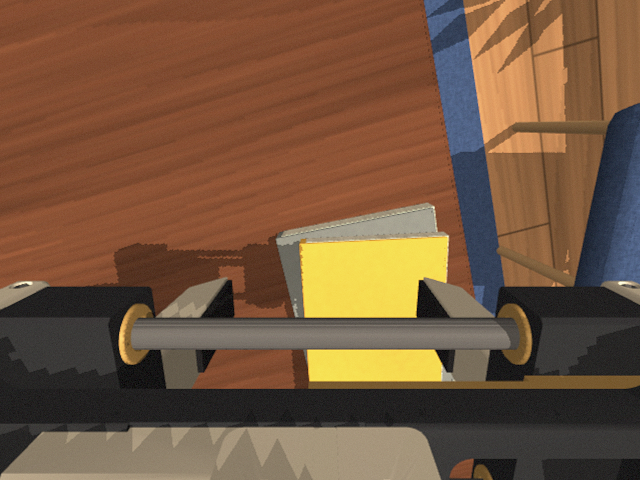

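```bash
python3 - <<'E'
import cv2
a=cv2.imread("pics/top0.png")[185:305,225:345];cv2.imwrite("pics/topc.png",cv2.resize(a,None,fx=5,fy=5,interpolation=cv2.INTER_CUBIC))
a=cv2.imread("pics/scene0.png")[155:275,280:400];cv2.imwrite("pics/scenec.png",cv2.resize(a,None,fx=5,fy=5,interpolation=cv2.INTER_CUBIC))
E
```

```text
(no output)
```

View pics/topc.png

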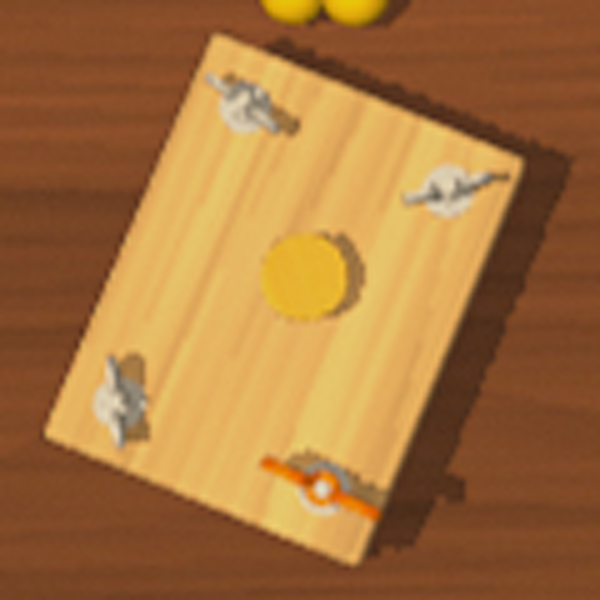

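View pics/scenec.png

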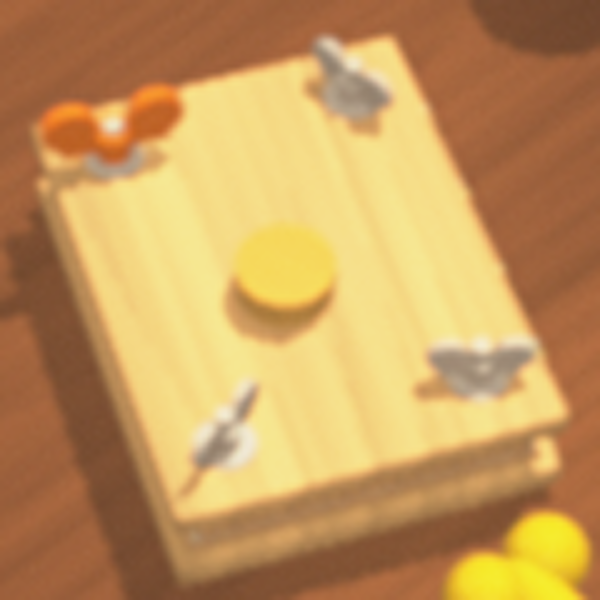

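```bash
cat > h.py <<'E'
import numpy as np,cv2
from scipy.spatial.transform import Rotation as R
from scipy.optimize import least_squares
from bench import get_calibration,sensors
def proj(c,P):
    p=R.from_quat(c["orientation"]).inv().apply(np.atleast_2d(P)-c["eye"])@c["mtx"].T
    return p[:,:2]/p[:,2:]
def ray(c,uv):
    d=R.from_quat(c["orientation"]).apply(np.linalg.solve(c["mtx"],[uv[0],uv[1],1.]));return d
def onz(c,uv,z):
    d=ray(c,uv);return c["eye"]+d*(z-c["eye"][2])/d[2]
def fitpress(corn,x0=(.47,.07,0)):
    # corn: list of (calib, (u,v), cornersign)
    def f(q,z=.056):
        r=[]
        for c,uv,s in corn:
            l=np.array([.11*s[0],.085*s[1]]);cs,sn=np.cos(q[2]),np.sin(q[2])
            P=[q[0]+cs*l[0]-sn*l[1],q[1]+sn*l[0]+cs*l[1],z]
            r+=list(proj(c,P)[0]-uv)
        return r
    s=least_squares(f,x0);return s.x,np.array(s.fun)
E
python3 - <<'E'
from h import *
t=get_calibration("top");s=get_calibration("scene")
cr=lambda p,o:np.array(p)/5+o
T=dict(TL=(218,35),TR=(523,157),BR=(358,566),BL=(45,436));S=dict(BR=(35,125),TR=(180,520),TL=(568,415),BL=(393,38))
# orange corner BR = (+,+). press origin->x axis direction: long edge 220: BR-TR / BL-TL are long
sg=dict(BR=(1,1),TR=(-1,1),BL=(1,-1),TL=(-1,-1))
for name,L in [("top",[(t,cr(T[k],(225,185)),sg[k]) for k in T]),("scene",[(s,cr(S[k],(280,155)),sg[k]) for k in S])]:
    q,r=fitpress(L,(.47,.07,3.1));print(name,q,np.abs(r).max())
    cs,sn=np.cos(q[2]),np.sin(q[2]);print(" nut",q[0]+cs*.08-sn*.055,q[1]+sn*.08+cs*.055)
for z in(.0785,.0805):
  print([onz(t,cr(p,(225,185)),z) for p in[(265,462),(378,512),(323,488)]])
  print([onz(s,cr(p,(280,155)),z) for p in[(68,130),(155,113)]])
E
```

```text
top [0.59731531 0.09362068 2.73592287] 0.9340714912823955
 nut 0.502103360141946 0.07465531841904056
scene [0.59724371 0.09063256 2.72992153] 1.0369597540364452
 nut 0.5019196554626011 0.07223893801413594
[array([0.51562397, 0.10316953, 0.0785    ]), array([0.49049408, 0.04845398, 0.0785    ]), array([0.50255103, 0.07506265, 0.0785    ])]
[array([0.49177303, 0.0552023 , 0.0785    ]), array([0.50937892, 0.08944486, 0.0785    ])]
[array([0.51562139, 0.10300709, 0.0805    ]), array([0.49053023, 0.04837584, 0.0805    ]), array([0.5025686 , 0.07494352, 0.0805    ])]
[array([0.4931505 , 0.05421159, 0.0805    ]), array([0.51071977, 0.08838294, 0.0805    ])]
```

```bash
python3 -m inch '[[[-4.4,-4,0,0,0,0,0.2],[-4.4,-4,0,0,0,0,0.2],[-4.4,-4,0,0,0,0,0.2],[-4.4,-4,0,0,0,0,0.2],[-4.4,-4,0,0,0,0,0.2],[-4.4,-4,0,0,0,0,0.2],[-4.4,-4,0,0,0,0,0.2],[-4.4,-4,0,0,0,0,0.2]]]'
cat >> h.py <<'E'
def rel(tx,ty,tz=None):
    s=sensors.get_state();M=R.from_quat(s["orientation"]).as_matrix()
    p=s["tcp_pos"];d=np.array([tx,ty,p[2] if tz is None else tz])-p
    print("t",s["time"],"tcp",p.round(4),"toolmove cm",(M.T@d*100).round(2),"yaw_y",np.degrees(np.arctan2(M[1,1],M[0,1])).round(1),"tilt",M[:,2].round(3),"F",s["force"].round(1),"Mz",s["ft_torque"].round(3),"w",round(s["grip_width"],4),"j",s["joint_positions"].round(2))
    # rotvec to point straight down, tool axes
    z=M.T@np.array([0,0,-1.]);v=np.cross([0,0,1],z);print("level rot deg",np.degrees(v).round(2))
E
python3 -c "
from h import *
rel(.502,.0735)"
```

```text
time: 1.15
tcp_pos: [0.4253, 0.1912, 0.2174]
orientation: [0.131, 0.991, -0.0, -0.0]
force: [0.1, 1.7, -0.4]
grip_width: 0.037
t 1.15 tcp [0.4253 0.1912 0.2174] toolmove cm [-10.46  -9.38  -0.  ] yaw_y 75.0 tilt [-0.001 -0.    -1.   ] F [ 0.1  1.7 -0.4] Mz [ 0.089 -0.089 -0.001] w 0.037 j [-0.74  0.17  0.24  1.96 -0.05  1.01  0.83]
level rot deg [-0.04 -0.05  0.  ]
```

```bash
python3 -m inch '[[[-5,-4.5,0,0,0,0,0.2],[-3.5,-3.2,0,0,0,0,0.2],[-2.1,-1.9,0,0,0,0,0.2],[0,0,0,0,0,0,0.2]]]'
python3 -c "
from h import *
from bench import get_image
rel(.502,.0735)
c=get_calibration('wrist');cv2.imwrite('pics/w1.png',get_image('wrist')[:,:,::-1]);print(c)
print(proj(c,[[.502,.0735,.0795]]))"
```

```text
time: 1.65
tcp_pos: [0.5025, 0.0672, 0.2175]
orientation: [0.135, 0.991, -0.001, 0.0]
force: [-0.4, 0.7, 1.0]
grip_width: 0.0364
t 1.65 tcp [0.5025 0.0672 0.2175] toolmove cm [ 0.22  0.59 -0.  ] yaw_y 74.5 tilt [ 0.    -0.002 -1.   ] F [-0.4  0.7  1. ] Mz [ 0.031  0.059 -0.007] w 0.0364 j [-0.52  0.25  0.34  1.88 -0.09  1.03  1.16]
level rot deg [-0.1   0.03  0.  ]
{'mtx': array([[344.31331182,   0.        , 324.91910053],
       [  0.        , 344.31331182, 242.20213388],
       [  0.        ,   0.        ,   1.        ]]), 'eye': array([0.43140854, 0.08684764, 0.38286796]), 'orientation': array([0.78800336, 0.6001627 , 0.08278595, 0.10955328])}
[[331.79135248 227.13890259]]
```

View pics/w1.png

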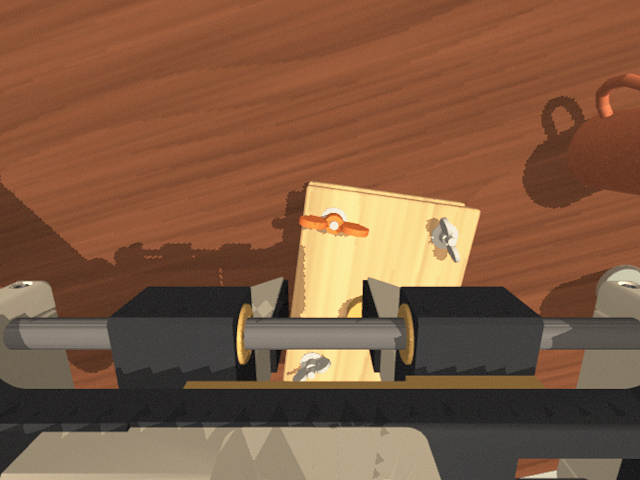

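```bash
python3 -c "
import cv2
a=cv2.imread('pics/w1.png')[195:255,290:380];cv2.imwrite('pics/w1c.png',cv2.resize(a,None,fx=8,fy=8,interpolation=cv2.INTER_CUBIC))"
```

```text
(no output)
```

View pics/w1c.png

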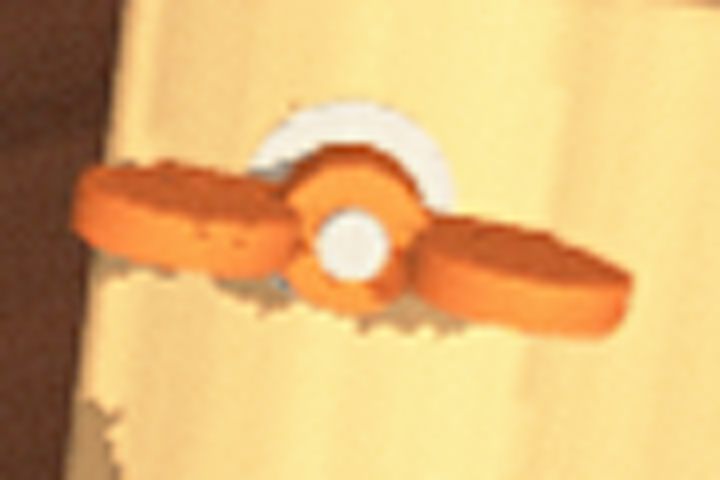

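```bash
python3 -c "
from h import *
c=get_calibration('wrist')
print(onz(c,(334,225.5),.078))
e=[onz(c,(290+x/8,195+y/8),.080) for x,y in((75,205),(632,310))];print(e,(e[0]+e[1])/2)
rel(.502,.0735)"
```

```text
[0.50064944 0.07716302 0.078     ]
[array([0.48764264, 0.04840197, 0.08      ]), array([0.51599535, 0.10588973, 0.08      ])] [0.50181899 0.07714585 0.08      ]
t 1.7 tcp [0.5018 0.0685 0.2174] toolmove cm [ 0.11  0.49 -0.  ] yaw_y 74.6 tilt [-0.001 -0.001 -1.   ] F [-0.1  0.2  1. ] Mz [ 0.013  0.063 -0.013] w 0.0369 j [-0.52  0.24  0.34  1.88 -0.09  1.03  1.16]
level rot deg [-0.08 -0.01  0.  ]
```

```bash
python3 -m inch '[[[0.1,0.6,3,0,0,-10,0.2],[0,0,3,0,0,-10,0.2],[0,0,0,0,0,-10,0.2],[0,0,0,0,0,-10,0.2],[0,0,0,0,0,-10,0.2],[0,0,0,0,0,-10,0.2],[0,0,0,0,0,-10,0.2],[0,0,0,0,0,-10,0.2]]]'
python3 -c "
from h import *
rel(.5015,.075,.097)"
```

```text
time: 2.7
tcp_pos: [0.4961, 0.0877, 0.1546]
orientation: [-0.56, 0.828, 0.003, -0.001]
force: [1.0, -0.0, -0.2]
grip_width: 0.0367
t 2.7 tcp [0.4961 0.0877 0.1546] toolmove cm [ 0.98 -1.01  5.75] yaw_y 158.2 tilt [-0.005  0.003 -1.   ] F [ 1.  -0.  -0.2] Mz [0.096 0.097 0.052] w 0.0367 j [-0.29  0.31  0.02  1.94 -0.01  0.89  2.49]
level rot deg [ 0.35  0.04 -0.  ]
```

```bash
python3 -m inch '[[[1,-1,2,0,0,0,0.2],[0,0,0,0,0,0,0.2]]]'
python3 -c "
from h import *
from bench import get_image
rel(.5015,.075,.097)
c=get_calibration('wrist');cv2.imwrite('pics/w2.png',get_image('wrist')[:,:,::-1]);print(proj(c,[[.5015,.075,.08]]))"
```

```text
time: 2.95
tcp_pos: [0.5003, 0.0778, 0.1344]
orientation: [-0.563, 0.826, 0.004, -0.001]
force: [0.1, 0.5, 0.9]
grip_width: 0.0368
t 2.95 tcp [0.5003 0.0778 0.1344] toolmove cm [ 0.22 -0.24  3.74] yaw_y 158.6 tilt [-0.006  0.004 -1.   ] F [0.1 0.5 0.9] Mz [0.034 0.122 0.025] w 0.0368 j [-0.27  0.34  0.02  1.96 -0.02  0.84  2.52]
level rot deg [ 0.41  0.11 -0.  ]
[[320.2666128  255.22325158]]
```

View pics/w2.png

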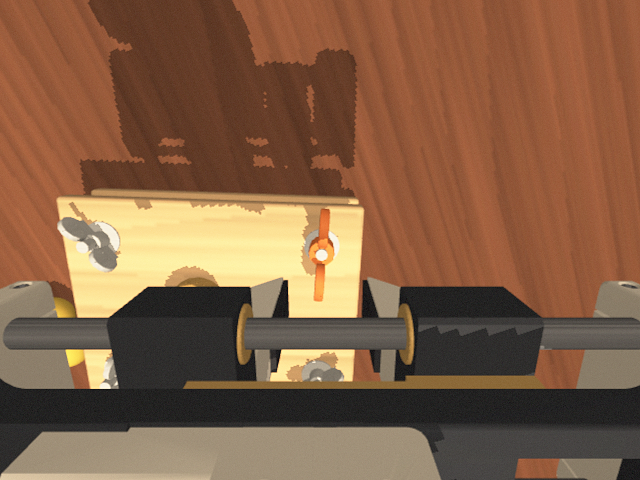

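```bash
python3 -m inch '[[[0.2,-0.25,1.2,0.4,0,0,0.2],[0,0,1.2,0,0,0,0.2],[0,0,1.2,0,0,0,0.2],[0,0,0,0,0,0,0.2]]]'
python3 -c "
from h import *
rel(.5015,.075,.097)"
```

```text
time: 3.5
tcp_pos: [0.502, 0.0786, 0.0977]
orientation: [-0.565, 0.825, 0.001, 0.002]
force: [0.4, -1.4, -0.1]
grip_width: 0.0369
t 3.5 tcp [0.502  0.0786 0.0977] toolmove cm [ 0.36 -0.08  0.06] yaw_y 158.8 tilt [ 0.003  0.004 -1.   ] F [ 0.4 -1.4 -0.1] Mz [ 0.06   0.075 -0.011] w 0.0369 j [-0.27  0.39  0.01  2.   -0.01  0.75  2.52]
level rot deg [-0.08  0.25  0.  ]
```

```bash
python3 -m inch '[[[0.3,0,0,0,0,6,0.2],[0,0,0,0,0,6,0.2],[0,0,0,0,0,6,0.2],[0,0,0,0,0,6,0.2],[0,0,0,0,0,6,0.2],[0,0,0,0,0,6,0.2]]]'
python3 -c "
from h import *
rel(.5015,.075,.097)"
```

```text
time: 4.25
tcp_pos: [0.5016, 0.0758, 0.0981]
orientation: [-0.272, 0.962, 0.001, 0.002]
force: [-0.1, 0.2, 0.4]
grip_width: 0.0368
t 4.25 tcp [0.5016 0.0758 0.0981] toolmove cm [ 0.05 -0.07  0.11] yaw_y 121.6 tilt [ 0.003  0.004 -1.   ] F [-0.1  0.2  0.4] Mz [ 0.072  0.068 -0.026] w 0.0368 j [-0.39  0.39  0.18  2.01 -0.1   0.74  1.97]
level rot deg [ 0.1   0.28 -0.  ]
```

Little drift. Continue at 7°/row; contact is expected near yaw 101°.

```bash
python3 -m inch '[[[0,0,0.1,0,0,7,0.2],[0,0,0,0,0,7,0.2],[0,0,0,0,0,7,0.2],[0,0,0,0,0,7,0.2],[0,0,0,0,0,7,0.2],[0,0,0,0,0,7,0.2]]]'
python3 -c "
from h import *
rel(.5015,.075,.097)
from bench import get_image
cv2.imwrite('pics/w3.png',get_image('wrist')[:,:,::-1])"
```

```text
time: 5.0
tcp_pos: [0.5027, 0.0764, 0.0981]
orientation: [0.103, 0.995, 0.003, 0.002]
force: [0.6, 0.3, 1.3]
grip_width: 0.0367
t 5.0 tcp [0.5027 0.0764 0.0981] toolmove cm [ 0.09 -0.16  0.11] yaw_y 78.2 tilt [ 0.005  0.005 -1.   ] F [0.6 0.3 1.3] Mz [ 0.019  0.005 -0.075] w 0.0367 j [-0.54  0.4   0.38  2.02 -0.22  0.75  1.34]
level rot deg [ 0.34  0.22 -0.  ]
```

View pics/w3.png

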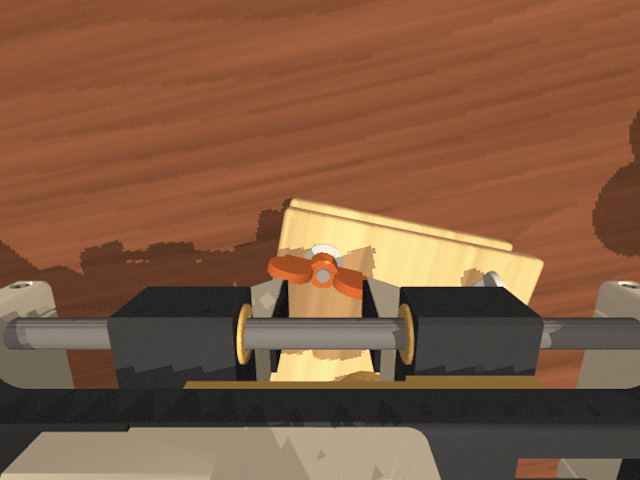

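```bash
python3 -c "
from h import *
s=sensors.get_state();c=get_calibration('wrist');M=R.from_quat(s['orientation']).as_matrix()
im=cv2.imread('pics/w3.png')
for sy in(-1,1):
  for z,col in((.025,(0,255,0)),(.0,(255,0,0))):
    P=[s['tcp_pos']+M@np.array([x,sy*y,z]) for x,y in((-.0095,.0184),(.0095,.0184),(.0095,.0374),(-.0095,.0374))]
    p=proj(c,P);print(p.round(0).tolist());cv2.polylines(im,[p.astype(np.int32)],True,col,1)
cv2.imwrite('pics/w3o.png',cv2.resize(im[200:400,200:450],None,fx=3,fy=3))
"
```

```text
[[294.0, 290.0], [293.0, 259.0], [261.0, 259.0], [262.0, 290.0]]
[[290.0, 309.0], [289.0, 275.0], [252.0, 275.0], [254.0, 309.0]]
[[356.0, 290.0], [357.0, 259.0], [389.0, 260.0], [388.0, 290.0]]
[[360.0, 309.0], [361.0, 275.0], [398.0, 275.0], [396.0, 309.0]]
```

View pics/w3o.png

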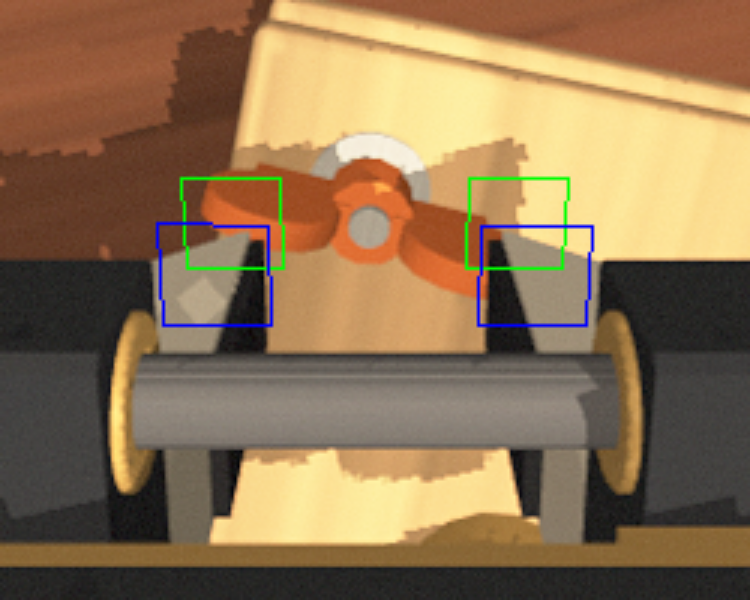

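```bash
python3 -m inch '[[[0.1,-0.1,0.1,0,0,6,0.2],[0,0,0,0,0,6,0.2],[0,0,0,0,0,6,0.2],[0,0,0,0,0,6,0.2],[0,0,0,0,0,6,0.2],[0,0,0,0,0,6,0.2]]]'
python3 -c "
from h import *
rel(.5015,.075,.097)
from bench import get_image
a=get_image('wrist')[:,:,::-1]
cv2.imwrite('pics/w4.png',cv2.resize(a[200:400,200:450],None,fx=3,fy=3))"
```

```text
time: 5.8
tcp_pos: [0.5022, 0.0763, 0.0978]
orientation: [0.411, 0.911, 0.004, 0.001]
force: [-0.3, -0.0, 0.6]
grip_width: 0.0368
t 5.8 tcp [0.5022 0.0763 0.0978] toolmove cm [-0.06 -0.14  0.08] yaw_y 41.4 tilt [ 0.006  0.006 -1.   ] F [-0.3 -0.   0.6] Mz [-0.064  0.012  0.007] w 0.0368 j [-0.67  0.42  0.55  2.04 -0.33  0.76  0.81]
level rot deg [ 0.49 -0.04  0.  ]
```

View pics/w4.png

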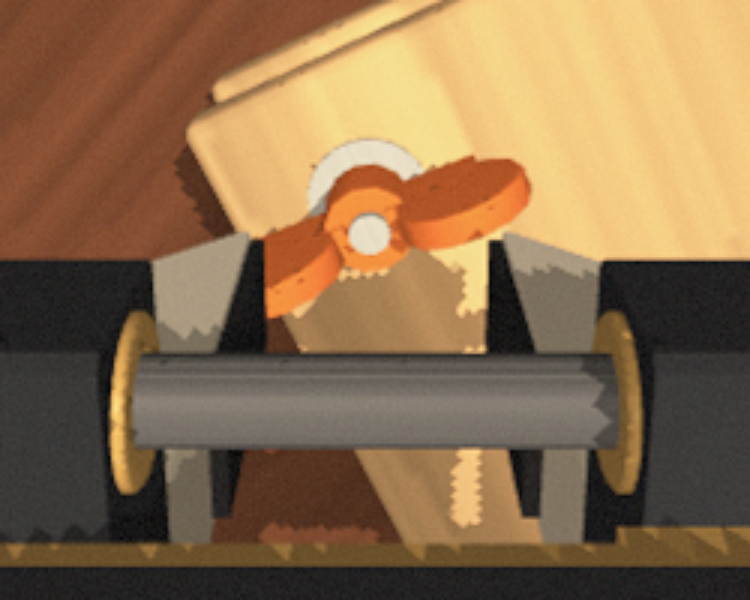

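```bash
python3 -c "
from h import *
from bench import get_image
s=sensors.get_state();M=R.from_quat(s['orientation']).as_matrix()
c=get_calibration('scene');im=get_image('scene')[:,:,::-1].copy()
cv2.imwrite('pics/s5.png',cv2.resize(im[100:260,230:430],None,fx=4,fy=4,interpolation=cv2.INTER_CUBIC))
big=cv2.resize(im[100:260,230:430],None,fx=4,fy=4,interpolation=cv2.INTER_CUBIC)
for sy in(-1,1):
  for z,col in((.025,(0,255,0)),(.0,(255,0,0))):
    P=[s['tcp_pos']+M@np.array([x,sy*y,z]) for x,y in((-.0095,.0184),(.0095,.0184),(.0095,.0374),(-.0095,.0374))]
    p=(proj(c,P)-(230,100))*4;cv2.polylines(big,[p.astype(np.int32)],True,col,1)
cv2.imwrite('pics/s5o.png',big)"
```

```text
(no output)
```

View pics/s5o.png

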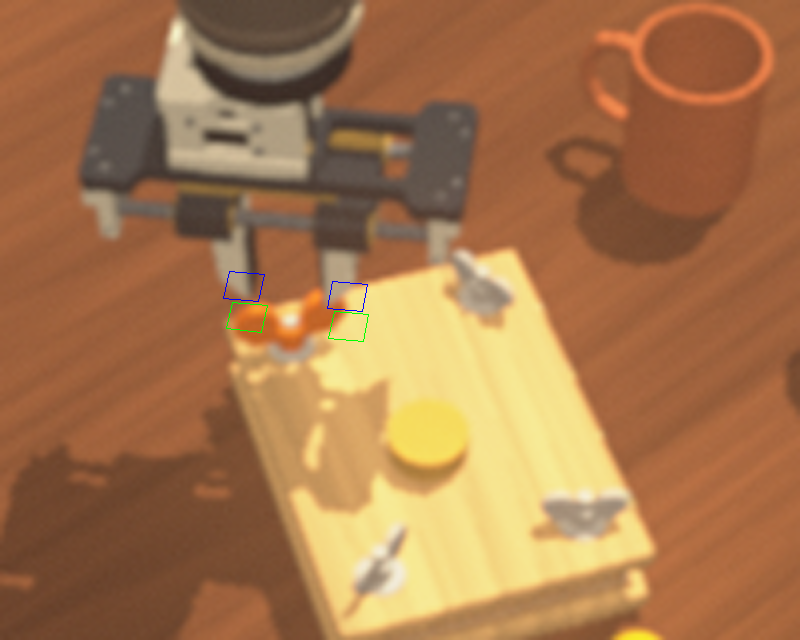

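View pics/s5.png

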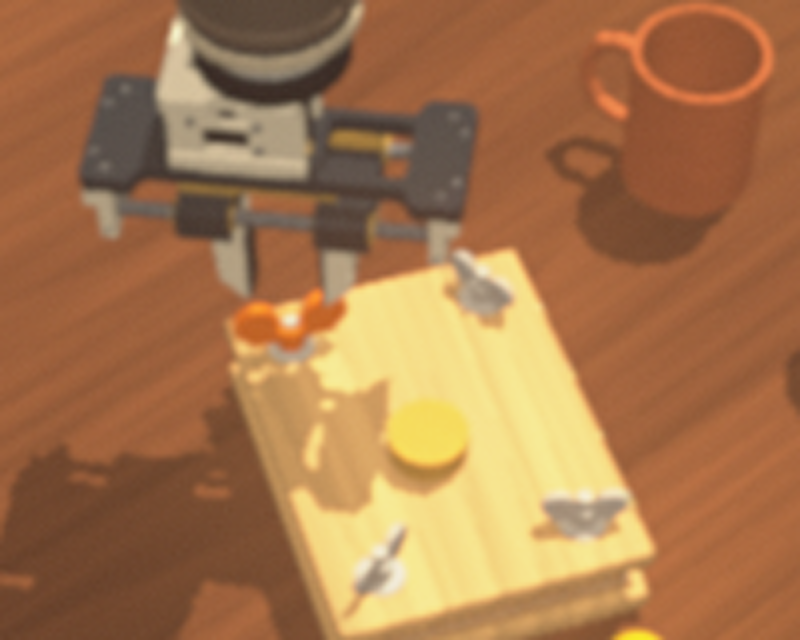

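```bash
python3 -m inch '[[[0,0,-0.5,0,0,-10,0.2],[0,0,0,0,0,-10.5,0.2],[0,0,0,0,0,-10.5,0.2],[0,0,0,0,0,-10.5,0.2],[0,0,0,0,0,-10.5,0.2],[0,0,0,0,0,-10.5,0.2],[0,0,0,0,0,-10.5,0.2],[0,0,0,0,0,-10.5,0.2]]]'
python3 -c "
from h import *
rel(.5015,.075,.097)"
```

```text
time: 6.9
tcp_pos: [0.5028, 0.0766, 0.1038]
orientation: [-0.32, 0.947, 0.001, 0.005]
force: [-0.1, -0.4, 0.3]
grip_width: 0.0365
t 6.9 tcp [0.5028 0.0766 0.1038] toolmove cm [ 0.21 -0.04  0.68] yaw_y 127.3 tilt [ 0.008  0.005 -1.   ] F [-0.1 -0.4  0.3] Mz [0.076 0.065 0.001] w 0.0365 j [-0.38  0.38  0.16  2.01 -0.09  0.75  2.06]
level rot deg [-0.03  0.55  0.  ]
```

```bash
python3 -m inch '[[[0.2,0,0.6,0,0.5,-7,0.2],[0,0,0.6,0,0,-7,0.2],[0,0,0.6,0,0,0,0.2],[0,0,0,0,0,0,0.2]]]'
python3 -c "
from h import *
rel(.5015,.075,.077)
from bench import get_image
a=get_image('wrist')[:,:,::-1]
cv2.imwrite('pics/w6.png',cv2.resize(a[200:400,200:450],None,fx=3,fy=3))"
```

```text
time: 7.4
tcp_pos: [0.5019, 0.075, 0.0859]
orientation: [-0.441, 0.897, -0.001, 0.001]
force: [-0.3, 1.0, -0.1]
grip_width: 0.0367
t 7.4 tcp [0.5019 0.075  0.0859] toolmove cm [0.03 0.03 0.89] yaw_y 142.4 tilt [ 0.003  0.    -1.   ] F [-0.3  1.  -0.1] Mz [ 0.062  0.06  -0.008] w 0.0367 j [-0.32  0.41  0.09  2.02 -0.05  0.72  2.28]
level rot deg [-0.12  0.1   0.  ]
```

View pics/w6.png

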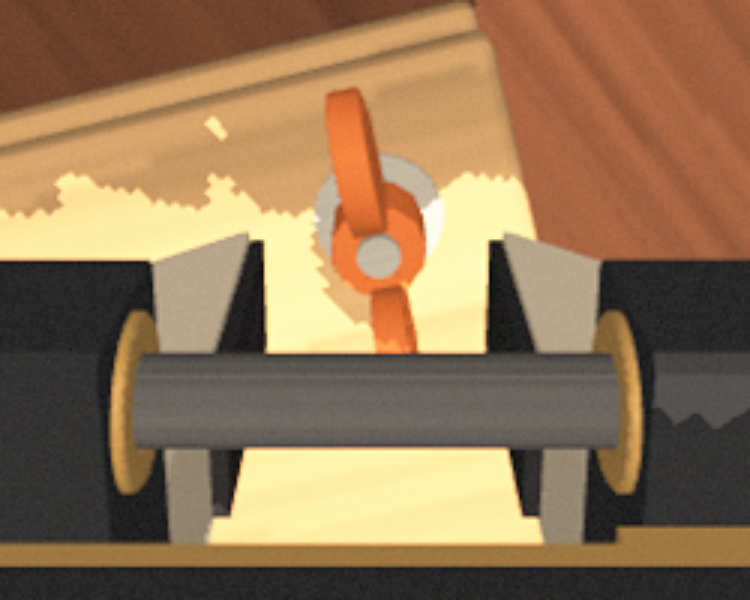

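```bash
python3 -m inch '[[[0,0,0.5,0,0,0,0.2],[0,0,0.5,0,0,0,0.2],[0,0,0,0,0,0,0.2]]]'
python3 -c "
from h import *
rel(.5015,.075,.077)"
```

```text
time: 7.82
tcp_pos: [0.5023, 0.0753, 0.0758]
orientation: [-0.441, 0.897, -0.001, 0.002]
force: [0.0, -0.1, 0.1]
grip_width: 0.0369
t 7.825 tcp [0.5023 0.0753 0.0758] toolmove cm [ 0.08  0.04 -0.12] yaw_y 142.3 tilt [ 0.004  0.    -1.   ] F [ 0.  -0.1  0.1] Mz [ 0.084  0.056 -0.001] w 0.0369 j [-0.32  0.42  0.09  2.03 -0.05  0.69  2.28]
level rot deg [-0.17  0.13  0.  ]
```

```bash
python3 -m inch '[[[0.1,0,0,0,0,8,0.2],[0,0,0,0,0,8,0.2],[0,0,0,0,0,8,0.2],[0,0,0,0,0,8,0.2],[0,0,0,0,0,8,0.2],[0,0,0,0,0,8,0.2],[0,0,0,0,0,8,0.2]]]'
python3 -c "
from h import *
rel(.5015,.075,.077)
from bench import get_image
a=get_image('wrist')[:,:,::-1]
cv2.imwrite('pics/w7.png',cv2.resize(a[200:400,200:450],None,fx=3,fy=3))"
```

```text
time: 8.7
tcp_pos: [0.5013, 0.0748, 0.0758]
orientation: [0.048, 0.999, 0.0, 0.001]
force: [-0.6, -0.4, 0.6]
grip_width: 0.0361
t 8.7 tcp [0.5013 0.0748 0.0758] toolmove cm [-0.02  0.02 -0.12] yaw_y 84.5 tilt [ 0.003  0.    -1.   ] F [-0.6 -0.4  0.6] Mz [-0.019  0.087  0.032] w 0.0361 j [-0.53  0.43  0.36  2.04 -0.23  0.7   1.46]
level rot deg [ 0.04  0.17 -0.  ]
```

View pics/w7.png

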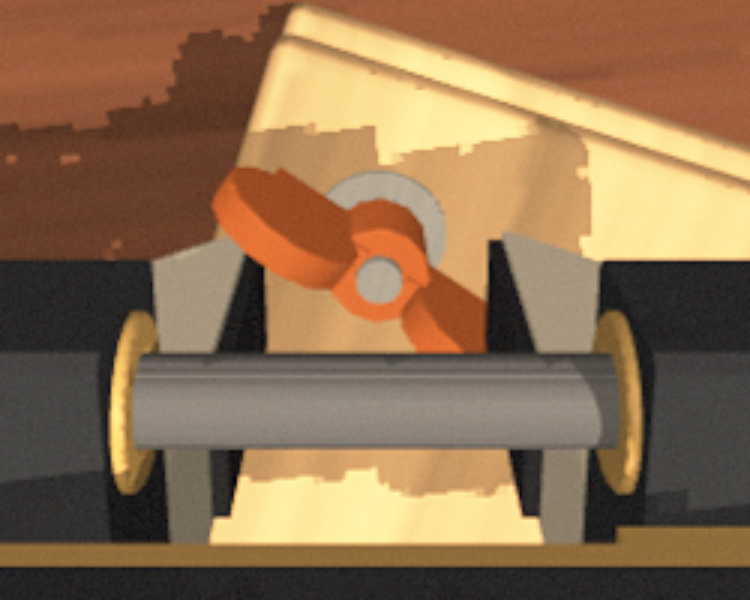

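```bash
python3 -m inch '[[[0,0,0,0,0,8,0.2],[0,0,0,0,0,8,0.2],[0,0,0,0,0,8,0.2],[0,0,0,0,0,8,0.2],[0,0,0,0,0,8,0.2],[0,0,0,0,0,8,0.2],[0,0,0,0,0,8,0.2]]]'
python3 -c "
from h import *
rel(.5015,.075,.077)"
```

```text
time: 9.62
tcp_pos: [0.5011, 0.0755, 0.0758]
orientation: [0.519, 0.854, 0.001, 0.001]
force: [0.0, 0.2, -0.4]
grip_width: 0.0367
t 9.625 tcp [0.5011 0.0755 0.0758] toolmove cm [-0.06  0.01 -0.12] yaw_y 27.4 tilt [ 0.003  0.    -1.   ] F [ 0.   0.2 -0.4] Mz [-0.103 -0.004  0.071] w 0.0367 j [-0.73  0.48  0.64  2.06 -0.43  0.73  0.66]
level rot deg [ 0.15  0.05 -0.  ]
```

```bash
python3 -m inch '[[[-0.05,0,0,0,0,8,0.2],[0,0,0,0,0,8,0.2],[0,0,0,0,0,8,0.2],[0,0,0,0,0,8,0.2],[0,0,0,0,0,8,0.2],[0,0,0,0,0,8,0.2],[0,0,0,0,0,8,0.2]]]'
python3 -c "
from h import *
rel(.5015,.075,.077)
from bench import get_image
a=get_image('wrist')[:,:,::-1]
cv2.imwrite('pics/w8.png',cv2.resize(a[200:400,200:450],None,fx=3,fy=3))"
```

```text
time: 10.5
tcp_pos: [0.5014, 0.076, 0.0757]
orientation: [0.863, 0.505, 0.001, 0.0]
force: [0.7, 0.6, -0.4]
grip_width: 0.0368
t 10.5 tcp [0.5014 0.076  0.0757] toolmove cm [-0.08  0.05 -0.13] yaw_y -29.4 tilt [ 0.002  0.001 -1.   ] F [ 0.7  0.6 -0.4] Mz [-0.216  0.07   0.05 ] w 0.0368 j [-0.9   0.57  0.93  2.07 -0.64  0.81 -0.1 ]
level rot deg [ 0.1  -0.11  0.  ]
```

View pics/w8.png

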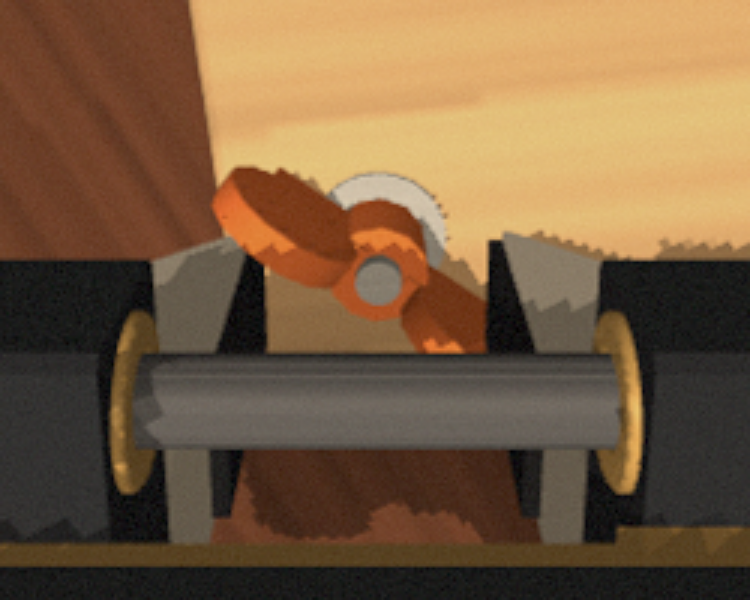

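```bash
python3 -m inch '[[[-0.1,0.05,0,0,0,7,0.2],[0,0,0,0,0,7,0.2],[0,0,0,0,0,7,0.2],[0,0,0,0,0,7,0.2],[0,0,0,0,0,7,0.2]]]'
python3 -c "
from h import *
rel(.5015,.075,.077)"
```

```text
time: 11.18
tcp_pos: [0.5017, 0.0757, 0.0755]
orientation: [0.975, 0.221, 0.001, -0.0]
force: [-0.1, -0.8, -1.2]
grip_width: 0.0369
t 11.175 tcp [0.5017 0.0757 0.0755] toolmove cm [-0.05  0.05 -0.15] yaw_y -64.5 tilt [ 0.002  0.001 -1.   ] F [-0.1 -0.8 -1.2] Mz [-0.256  0.113 -0.007] w 0.0369 j [-0.99  0.66  1.09  2.08 -0.78  0.89 -0.57]
level rot deg [-0.02 -0.13  0.  ]
```

```bash
python3 -m inch '[[[0,0,0,0,0,-10,0.2],[0,0,0,0,0,-10,0.2],[0,0,-1.5,0,0,0,0.2],[0,0,-1.5,0,0,-5,0.2],[0,0,0,0,0,-10.5,0.2],[0,0,0,0,0,-10.5,0.2],[0,0,0,0,0,-10.5,0.2],[0,0,0,0,0,-10.5,0.2]]]'
python3 -c "
from h import *
rel(.5015,.075,.107)
from bench import get_image
a=get_image('wrist')[:,:,::-1]
cv2.imwrite('pics/w9.png',a)"
```

```text
time: 12.18
tcp_pos: [0.5026, 0.0755, 0.1106]
orientation: [0.68, 0.733, 0.001, 0.001]
force: [-0.3, -0.7, -0.5]
grip_width: 0.0361
t 12.175 tcp [0.5026 0.0755 0.1106] toolmove cm [-0.04 -0.11  0.36] yaw_y 4.3 tilt [ 0.002 -0.    -1.   ] F [-0.3 -0.7 -0.5] Mz [-0.087  0.102  0.033] w 0.0361 j [-0.85  0.47  0.82  2.03 -0.46  0.83  0.31]
level rot deg [ 0.13  0.02 -0.  ]
```

View pics/w9.png

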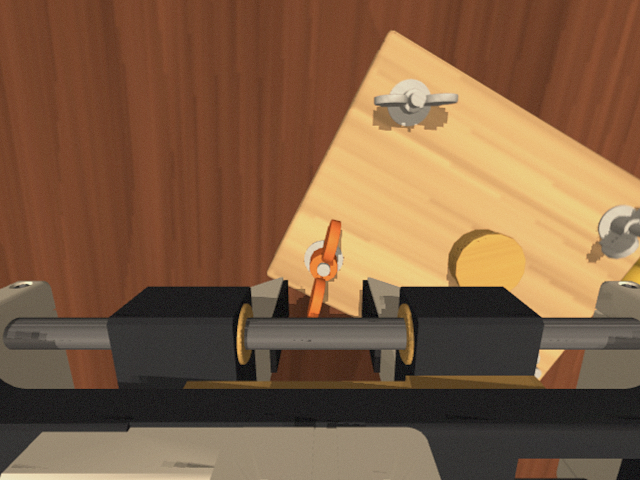

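```bash
python3 -m inch '[[[0,-0.1,0,0,0,-10.5,0.2],[0,0,0,0,0,-10.5,0.2],[0,0,0,0,0,-10.5,0.2],[0,0,0,0,0,-10.5,0.2],[0,0,0,0,0,-10.5,0.2],[0,0,0,0,0,-10.5,0.2],[0,0,0,0,0,-10.5,0.2],[0,0,0,0,0,-10.5,0.2]]]'
python3 -m inch '[[[0,0,0,0,0,-10.5,0.2],[0,0,0,0,0,-10.5,0.2],[0,0,0,0,0,-10.5,0.2],[0,0,0,0,0,-10.5,0.2],[0,0,0,0,0,-10.5,0.2],[0,0,0,0,0,0,0.2]]]'
python3 -c "
from h import *
rel(.5015,.075,.076)"
```

```text
time: 13.22
tcp_pos: [0.5029, 0.0729, 0.1157]
orientation: [0.013, 1.0, -0.001, 0.002]
force: [-0.6, 0.3, -0.1]
grip_width: 0.0365
time: 13.98
tcp_pos: [0.5036, 0.0696, 0.1183]
orientation: [-0.429, 0.903, -0.003, -0.0]
force: [-0.0, 0.7, 0.1]
grip_width: 0.0365
t 13.975 tcp [0.5036 0.0696 0.1183] toolmove cm [-0.3   0.52  4.23] yaw_y 140.8 tilt [ 0.002 -0.007 -1.   ] F [-0.   0.7  0.1] Mz [ 0.127  0.148 -0.042] w 0.0365 j [-0.39  0.36  0.18  1.99 -0.08  0.8   2.3 ]
level rot deg [-0.33 -0.22  0.  ]
```

```bash
python3 -m inch '[[[-0.3,0.5,1,-0.3,-0.2,-6,0.2],[0,0,1,0,0,0,0.2],[0,0,0,0,0,0,0.2]]]'
python3 -c "
from h import *
rel(.5015,.075,.076)"
```

```text
time: 14.35
tcp_pos: [0.5019, 0.0742, 0.0982]
orientation: [-0.468, 0.884, -0.001, -0.001]
force: [0.9, -0.4, 0.2]
grip_width: 0.0364
t 14.35 tcp [0.5019 0.0742 0.0982] toolmove cm [-0.05  0.08  2.22] yaw_y 145.7 tilt [-0.    -0.002 -1.   ] F [ 0.9 -0.4  0.2] Mz [0.118 0.039 0.012] w 0.0364 j [-0.37  0.39  0.15  2.01 -0.08  0.75  2.38]
level rot deg [-0.04 -0.1   0.  ]
```

```bash
python3 -m inch '[[[0,0.1,0.7,0,0,0,0.2],[0,0,0.7,0,0,0,0.2],[0,0,0.7,0,0,0,0.2],[0,0,0,0,0,0,0.2]]]'
python3 -m inch '[[[0,0,0,0,0,8,0.2],[0,0,0,0,0,8,0.2],[0,0,0,0,0,8,0.2],[0,0,0,0,0,6,0.2],[0,0,0,0,0,6,0.2],[0,0,0,0,0,6,0.2]]]'
python3 -c "
from h import *
rel(.5015,.075,.076)"
```

```text
time: 14.85
tcp_pos: [0.5012, 0.0745, 0.0759]
orientation: [-0.465, 0.885, -0.001, -0.001]
force: [0.0, -0.3, 0.6]
grip_width: 0.0366
time: 15.6
tcp_pos: [0.5013, 0.0743, 0.0762]
orientation: [-0.104, 0.995, -0.001, -0.0]
force: [-0.2, -0.4, -1.2]
grip_width: 0.0367
t 15.6 tcp [0.5013 0.0743 0.0762] toolmove cm [-0.03  0.07  0.02] yaw_y 102.0 tilt [-0.    -0.002 -1.   ] F [-0.2 -0.4 -1.2] Mz [0.057 0.07  0.003] w 0.0367 j [-0.52  0.44  0.36  2.04 -0.23  0.7   1.76]
level rot deg [-0.1  -0.04  0.  ]
```

```bash
python3 -m inch '[[[0,0.05,0,0,0,5,0.2],[0,0,0,0,0,5,0.2],[0,0,0,0,0,5,0.2],[0,0,0,0,0,5,0.2]]]'
python3 -c "
from h import *
rel(.5015,.075,.076)"
python3 -m inch '[[[0,0,0,0,0,5,0.2],[0,0,0,0,0,5,0.2],[0,0,0,0,0,5,0.2],[0,0,0,0,0,5,0.2]]]'
python3 -c "
from h import *
rel(.5015,.075,.076)"
```

```text
time: 16.1
tcp_pos: [0.5011, 0.0747, 0.0765]
orientation: [0.076, 0.997, -0.001, -0.0]
force: [0.1, -0.4, 0.0]
grip_width: 0.0365
t 16.1 tcp [0.5011 0.0747 0.0765] toolmove cm [-0.03  0.03  0.05] yaw_y 81.2 tilt [-0.    -0.002 -1.   ] F [ 0.1 -0.4  0. ] Mz [-0.011  0.037  0.01 ] w 0.0365 j [-0.6   0.45  0.46  2.05 -0.29  0.71  1.46]
level rot deg [-0.1  -0.01  0.  ]
time: 16.6
tcp_pos: [0.501, 0.075, 0.0767]
orientation: [0.254, 0.967, -0.001, -0.0]
force: [-0.3, -0.0, -0.6]
grip_width: 0.0366
t 16.6 tcp [0.501  0.075  0.0767] toolmove cm [-0.04  0.02  0.07] yaw_y 60.6 tilt [-0.001 -0.001 -1.   ] F [-0.3 -0.  -0.6] Mz [-0.037  0.015 -0.018] w 0.0366 j [-0.67  0.46  0.56  2.05 -0.36  0.72  1.18]
level rot deg [-0.07 -0.01  0.  ]
```

```bash
python3 -m inch '[[[0,0,0.05,0,0,5,0.2],[0,0,0,0,0,5,0.2],[0,0,0,0,0,5,0.2],[0,0,0,0,0,5,0.2]]]'
python3 -c "
from h import *
rel(.5015,.075,.076)
from bench import get_image
a=get_image('wrist')[:,:,::-1]
cv2.imwrite('pics/w10.png',cv2.resize(a[200:400,200:450],None,fx=3,fy=3))"
```

```text
time: 17.1
tcp_pos: [0.501, 0.0753, 0.0766]
orientation: [0.424, 0.906, -0.0, -0.0]
force: [0.2, -1.0, -1.0]
grip_width: 0.0371
t 17.1 tcp [0.501  0.0753 0.0766] toolmove cm [-0.05  0.02  0.06] yaw_y 39.9 tilt [-0.001 -0.    -1.   ] F [ 0.2 -1.  -1. ] Mz [-0.091  0.024  0.036] w 0.0371 j [-0.74  0.48  0.66  2.06 -0.44  0.74  0.89]
level rot deg [-0.04 -0.01  0.  ]
```

View pics/w10.png

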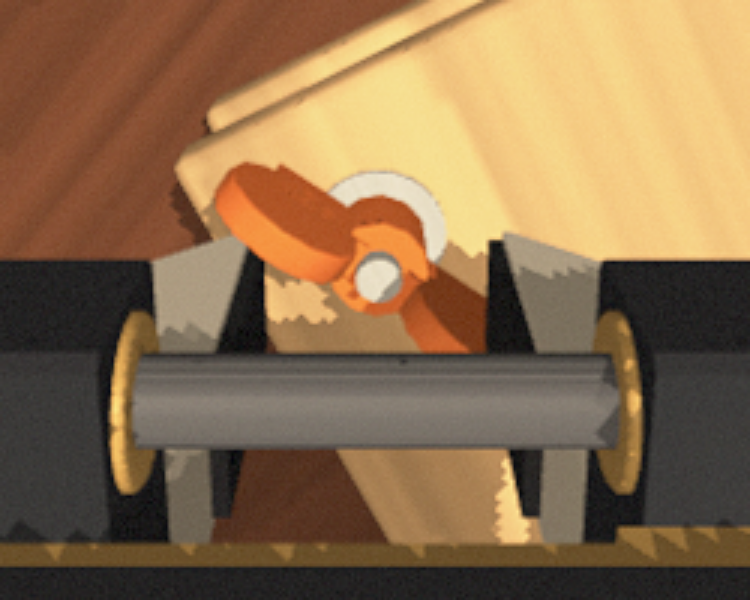

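```bash
python3 -m inch '[[[0,0,0.05,0,0,5,0.2],[0,0,0,0,0,5,0.2],[0,0,0,0,0,5,0.2],[0,0,0,0,0,5,0.2]]]'
python3 -c "
from h import *
rel(.5015,.075,.076)"
python3 -m inch '[[[0,0,0.05,0,0,5,0.2],[0,0,0,0,0,5,0.2],[0,0,0,0,0,5,0.2]]]'
python3 -c "
from h import *
rel(.5015,.075,.076)"
```

```text
time: 17.65
tcp_pos: [0.5011, 0.0755, 0.0764]
orientation: [0.578, 0.816, -0.0, -0.0]
force: [-0.4, -0.0, -0.8]
grip_width: 0.0365
t 17.65 tcp [0.5011 0.0755 0.0764] toolmove cm [-0.06  0.02  0.04] yaw_y 19.3 tilt [-0.001  0.    -1.   ] F [-0.4 -0.  -0.8] Mz [-0.103  0.045  0.027] w 0.0365 j [-0.81  0.51  0.76  2.06 -0.51  0.76  0.62]
level rot deg [-0.03 -0.03  0.  ]
time: 18.02
tcp_pos: [0.501, 0.0763, 0.0761]
orientation: [0.68, 0.733, 0.0, -0.001]
force: [-0.6, 5.0, 0.1]
grip_width: 0.0368
t 18.025 tcp [0.501  0.0763 0.0761] toolmove cm [-0.14  0.04  0.01] yaw_y 4.2 tilt [-0.001  0.001 -1.   ] F [-0.6  5.   0.1] Mz [1.013 0.269 1.195] w 0.0368 j [-0.85  0.54  0.84  2.07 -0.57  0.78  0.41]
level rot deg [-0.06 -0.08  0.  ]
```

```bash
python3 -c "
from h import *
from bench import get_image
a=get_image('wrist')[:,:,::-1]
cv2.imwrite('pics/w11.png',a)
rel(.5015,.075,.076)
"
```

```text
t 18.075 tcp [0.501  0.077  0.0759] toolmove cm [-0.2   0.04 -0.01] yaw_y 4.0 tilt [-0.001  0.002 -1.   ] F [-0.2  3.9  0.4] Mz [0.621 0.224 0.766] w 0.0369 j [-0.85  0.54  0.84  2.06 -0.57  0.78  0.41]
level rot deg [-0.07 -0.11  0.  ]
```

View pics/w11.png

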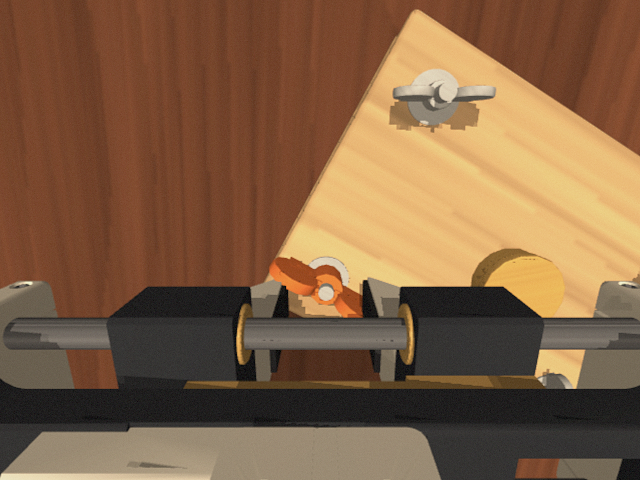

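```bash
python3 -m inch '[[[-0.1,0,0,0,0,-6,0.2],[0,0,0,0,0,-6,0.2],[0,0,0,0,0,-6,0.2],[0,0,0,0,0,0,0.2]]]'
python3 -c "
from h import *
from bench import get_image
rel(.501,.076,.076)
a=get_image('wrist')[:,:,::-1]
cv2.imwrite('pics/w12.png',a)
"
```

```text
time: 18.58
tcp_pos: [0.5015, 0.0766, 0.0762]
orientation: [0.551, 0.834, 0.001, -0.001]
force: [0.9, 0.8, 0.2]
grip_width: 0.0369
t 18.575 tcp [0.5015 0.0766 0.0762] toolmove cm [-0.03 -0.07  0.02] yaw_y 23.1 tilt [-0.001  0.002 -1.   ] F [0.9 0.8 0.2] Mz [-0.097  0.048  0.036] w 0.0369 j [-0.79  0.51  0.74  2.06 -0.5   0.76  0.67]
level rot deg [ 0.02 -0.13  0.  ]
```

View pics/w12.png

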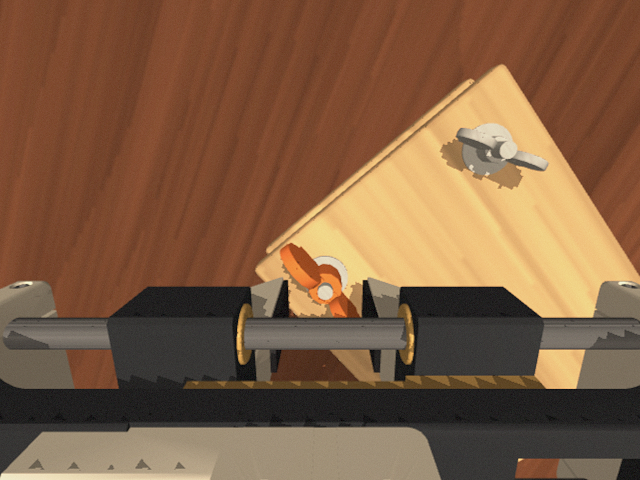

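```bash
python3 -m inch '[[[0,-0.05,0,0,0,5,0.2],[0,0,0,0,0,4,0.2],[0,0,0,0,0,3,0.2],[0,0,0,0,0,2,0.2]]]'
python3 -c "
from h import *
rel(.501,.076,.076)
"
python3 -m inch '[[[0,0,0,0,0,2,0.2],[0,0,0,0,0,2,0.2]]]'
python3 -c "
from h import *
rel(.501,.076,.076)
"
```

```text
time: 19.12
tcp_pos: [0.5014, 0.0766, 0.0764]
orientation: [0.655, 0.756, 0.001, -0.001]
force: [0.4, 2.8, -0.7]
grip_width: 0.0367
t 19.125 tcp [0.5014 0.0766 0.0764] toolmove cm [-0.05 -0.05  0.04] yaw_y 8.2 tilt [ 0.     0.003 -1.   ] F [ 0.4  2.8 -0.7] Mz [ 0.388 -0.056  0.024] w 0.0367 j [-0.84  0.53  0.82  2.06 -0.56  0.78  0.47]
level rot deg [ 0.03 -0.15  0.  ]
time: 19.38
tcp_pos: [0.5015, 0.0769, 0.0764]
orientation: [0.682, 0.732, 0.001, -0.001]
force: [0.8, -0.2, 0.1]
grip_width: 0.0365
t 19.375 tcp [0.5015 0.0769 0.0764] toolmove cm [-0.08 -0.06  0.04] yaw_y 4.0 tilt [ 0.     0.003 -1.   ] F [ 0.8 -0.2  0.1] Mz [-0.099  0.091  0.792] w 0.0365 j [-0.85  0.54  0.84  2.06 -0.57  0.78  0.41]
level rot deg [ 0.02 -0.15  0.  ]
```

The stop is confirmed: a moment of 0.8 N m at the same angle, with almost no net force. Backing off and lifting clear.

```bash
python3 -m inch '[[[0,0,0,0,0,-5,0.2],[0,0,0,0,0,-5,0.2],[0,0,0,0,0,-5,0.2],[0,0,-1.5,0,0,0,0.2],[0,0,-2,0,0,0,0.2],[0,0,-4,0,0,0,0.2],[0,0,-5,0,0,0,0.2],[0,0,0,0,0,0,0.2]]]'
python3 -c "
from h import *
rel(.501,.076,.076)
"
python3 -m inch '[[[0,5,0,0,0,0,0.2],[0,5,0,0,0,0,0.2],[0,5,0,0,0,0,0.2],[0,5,0,0,0,0,0.2],[0,0,0,0,0,0,0.2],[0,0,0,0,0,0,0.2]]]'
python3 -c "
from h import *
from bench import get_image
rel(.501,.076,.076)
for n in('top','scene'): cv2.imwrite(f'pics/{n}9.png',get_image(n)[:,:,::-1])
"
```

```text
time: 20.38
tcp_pos: [0.5014, 0.0741, 0.2085]
orientation: [0.587, 0.81, 0.0, -0.0]
force: [0.3, -0.8, -0.5]
grip_width: 0.0367
t 20.375 tcp [0.5014 0.0741 0.2085] toolmove cm [ 0.17  0.02 13.25] yaw_y 18.2 tilt [-0.     0.001 -1.   ] F [ 0.3 -0.8 -0.5] Mz [-0.059  0.015  0.049] w 0.0367 j [-0.96  0.33  0.94  1.92 -0.31  1.04  0.42]
level rot deg [ 0.01 -0.07  0.  ]
time: 21.12
tcp_pos: [0.6939, 0.1374, 0.2082]
orientation: [0.592, 0.806, -0.0, -0.003]
force: [-0.0, -0.1, -0.6]
grip_width: 0.0367
t 21.125 tcp [0.6939 0.1374 0.2082] toolmove cm [ -0.15 -20.19  13.3 ] yaw_y 17.4 tilt [-0.005  0.002 -1.   ] F [-0.  -0.1 -0.6] Mz [-0.136  0.038  0.05 ] w 0.0367 j [-0.72  0.69  0.82  1.4  -0.51  1.28  0.44]
level rot deg [-0.22 -0.22  0.  ]
```

View pics/top9.png

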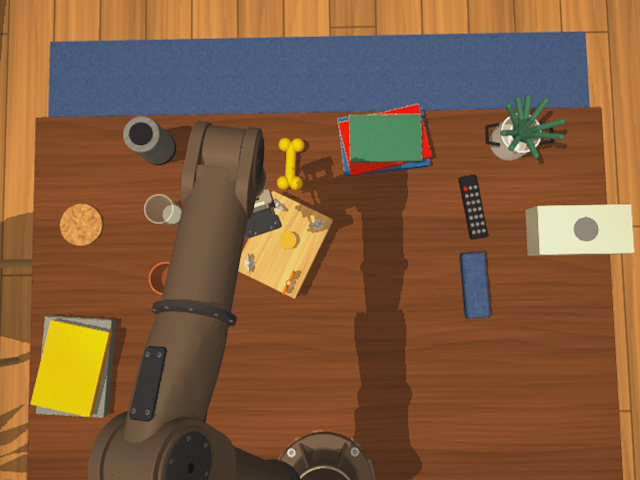

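View pics/scene9.png

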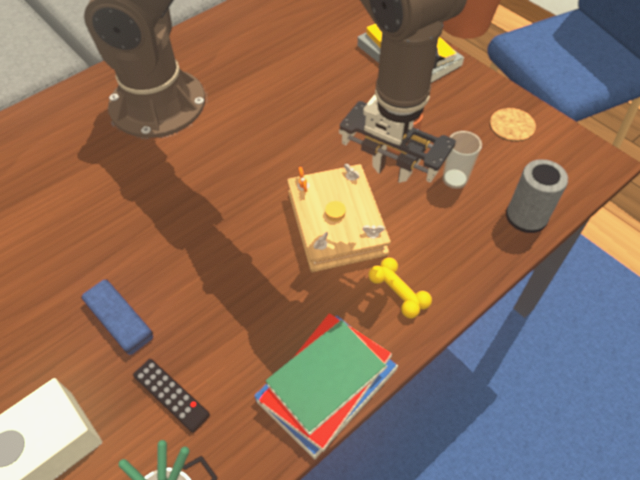

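```bash
python3 - <<'E'
import cv2,numpy as np
a=cv2.imread("pics/top9.png")[185:305,225:345];b=cv2.imread("pics/scene9.png")[155:275,280:400]
f=lambda x:cv2.resize(x,(400,400),interpolation=cv2.INTER_CUBIC)
cv2.imwrite("pics/cmp.png",np.hstack([f(a),f(b)]))
E
```

```text
(no output)
```

View pics/cmp.png

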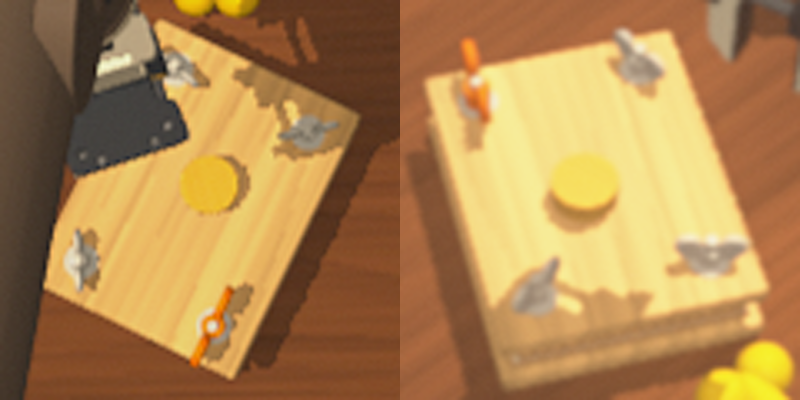

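```bash
python3 - <<'E'
from h import *
t=get_calibration("top");s=get_calibration("scene")
k=120/400
T=dict(TR=(359,117),BR=(234,379),BL=(45,289));S=dict(BR=(27,80),TR=(105,357),TL=(368,288),BL=(272,30))
sg=dict(BR=(1,1),TR=(-1,1),BL=(1,-1),TL=(-1,-1))
for name,L in [("top",[(t,np.array(T[q])*k+(225,185),sg[q]) for q in T]),("scene",[(s,np.array(S[q])*k+(280,155),sg[q]) for q in S])]:
    q,r=fitpress(L,(.6,.09,2.73));cs,sn=np.cos(q[2]),np.sin(q[2]);print(name,q,np.abs(r).max()," nut",q[0]+cs*.08-sn*.055,q[1]+sn*.08+cs*.055)
e=[onz(t,np.array(p)*k+(225,185),.0775) for p in((230,290),(194,364))];print(e,np.degrees(np.arctan2(*(e[0]-e[1])[1::-1])))
rel(.5,.07)
E
```

```text
top [0.59531932 0.08747132 2.69792112] 3.442111790089683  nut 0.4994555708442795 0.0721369960879002
scene [0.59956219 0.08607253 2.6778349 ] 1.5467204710239457  nut 0.503409794204072 0.07266671523010813
[array([0.52811981, 0.0640722 , 0.0775    ]), array([0.47469949, 0.09103239, 0.0775    ])] -26.77917814063572
t 21.225 tcp [0.6935 0.1379 0.2086] toolmove cm [ -0.69 -20.5    0.06] yaw_y 17.4 tilt [-0.005  0.004 -1.   ] F [-0.7 -0.   0. ] Mz [-0.057  0.031  0.001] w 0.0366 j [-0.72  0.69  0.82  1.4  -0.51  1.28  0.44]
level rot deg [-0.19 -0.28  0.  ]
```

```bash
python3 -c "
from bench import manip,sensors
s=sensors.get_state();print(abs(s['qvel']).max());print(manip.sign_off())"
```

```text
0.012009429279126484
the job is handed in; nothing more can be done
None
```

The orange wing nut is home against its stop, and I handed the job in at about 21 s with the hand drawn clear. I have had no verdict back.

**How I turned it:** I set the half-closed fingers either side of the nut and swung the hand clockwise about its axis, so each fingertip pushed one wing. Using both fingertips rather than one kept the sideways force on the press low. Two pushing strokes turned the nut about 270° (4.7 rad).

**Stop check:** The turning moment jumped from about 0 to 1.2 N m at a hand angle of about 4°. I backed off and pushed again, and it stopped at the same angle with 0.8 N m and almost no net force. After I withdrew, the nut was still at the same angle in the top picture.

**What disagreed or stayed uncertain:**
- **Fingertip reach:** My first sweep passed over the wings without touching them. The stated 25 mm fingertip reach did not match the pictures, which showed the tips roughly at the TCP. I went about 20 mm lower and it then worked.
- **Press movement:** It lies flat but shifted by an estimated 5–7 mm and swivelled 2–3°, mostly when the nut hit its stop. The nut itself moved only a few mm, so both are within the limits. The final fit from the top view was rough (3.4 px error) because the arm hid part of the press.
- **Other things:** The tin, tumbler, remote, case and bone looked undisturbed. The arm hid most of the mug in the last pictures, so I could not check it, but the hand stayed above mug height on its way past and I saw no contact force there.

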